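# Refit the dust box under the belt sander

### The arm

A 6-joint arm with a two-finger parallel gripper is mounted at the origin on the work surface. World frame = base frame: x ahead of the robot, y to its left, z up, the work surface at z = 0. Lengths are in m, angles in degrees, forces in N, time in s.
With the tool pointing down it reaches from about 0.275 to 0.75 m from the base axis. Payload 10.2 kg.
Tool frame: the origin (TCP) lies on the centre line of the jaws, within the pads' length; the fingertips stand 8 mm ahead of it and the grasp point (between the pads) lies 11 mm behind it; z points along the fingers, y is the line along which they close (so a half turn about z gives the same grasp; the last joint's range is limited). The gripper opens to 85 mm and grips with 20 to 120 N. Pads are 22 mm wide; open, the fingers measure 114 mm over their backs; the gripper's body (76 mm by 85 mm) begins 54 mm behind the grasp point. The pads swing forward as they close: fully open they stand 13 mm farther back than shut.
Start: joints at [57.158, 17.928, 85.812, -0, 76.261, -12.8], TCP at [0.18, 0.493, 0.239] pointing down, gripper open.
Joint ranges: [-168.41, 168.41], [-55.51, 124.54], [10.69, 146.95], [-70.63, 250.63], [1, 178], [-165.06, 165.06]. Speed limits (degrees/s): [136.94, 136.94, 172.46, 180, 180, 180].

### API

Orientations are given as a 3x3 rotation matrix whose columns are the frame's x, y, z axes.
In Python, from workcell import telemetry, eyes, r gives the robot as it stands.
- The arm moves only by the tool apply_moves, never from a script. Its argument "steps" is a list of rows, each a list of 6 numbers: the shift along the world's x, y, z in cm, then the turn, a rotation vector about the world's x, y, z in rad. A call has 1 to 8 rows; each row is the pose to reach, as a shift and turn from the pose commanded when the call began; what a row does not reach only later rows make up. A row lasts 1/8 s, in which the tool goes at most 62.5 mm and 10.7 degrees, less where a joint would pass 70% of its speed; a pose out of reach is approached as far as the arm can. A call with a gripper value outside its range is refused whole. "jaw" is the finger opening in cm, from 0 to 8.54, set as the call begins (left out, the last holds). The fingers move at their own pace and stop on an object; the grip force is fixed at half the most. Time passes only in rows, so rows that repeat a pose let the fingers close. It gives the time, the measured TCP pose, the force, the opening and the grip force at its end, in the units of the state.
- telemetry.get_state(): the state, without advancing time (a new reading comes with each control period).
- eyes.capture(name): name is "scene" or "top" or "wrist"; returns the picture (400x640x3 uint8, red, green, blue); there is no depth.
- eyes.get_calibration(name): a dict with "K" (3x3 intrinsics, pixels), "R" (3x3) and "t" (3): a world point X has camera coordinates R X + t. Camera axes: x right, y down, z forward; pixel columns grow to the right and rows downward; lengths in m; the calibration is good to about 2 mm. The wrist camera is an equidistant fisheye: a pixel r from the principal point sees the ray r / f radians off the axis. A picture is of the moment at which its call begins: read the wrist's pose just before it. get_calibration takes no time and is no camera call; for the wrist camera it gives the pose at the moment of the call.
- r.finish_job(): hands the job in; it is judged then, once.
The state is a dict: "t": time; "qpos": joint angles; "joint_vel": joint speeds; "joint_efforts": joint torques, N m; "position": TCP position; "ee_rot": TCP orientation; "ft_force": force on the tool from outside, world axes, zero at the start; "wrist_torque": the same for the moment, N m; "width": finger opening in m; "gripper_force": force on a finger pad.
Only numpy, scipy, OpenCV 4.12 (cv2) and the standard library are available. Lean on these libraries where they do the work, as an engineer would, in place of code of your own. Each camera call takes 0.05 s, during which the arm holds its last target. There are 200 camera calls.

### The job

Put the emptied dust box back under the belt sander: set it at the foot of the sander's ramp, nose towards the machine and plywood front board outwards, and push it up the ramp and on against the sprung pad until the bottom edge under its front board drops behind the lip and it lies flat in its pocket. Feel for the pad's stop and do not ram the box against it, do not push hard on the sander itself, and leave everything else where it is, also the blank on the sander's table.

Things in the scene. Friction and masses are not known exactly. Their poses are not given: they have to be found in the camera images.
- sander: Fixed bench belt sander: dark steel column and top bar with pulleys and belt, 0.53 m high, grey motor, plywood table; the dust box goes under the table. Origin on the bench, mid-lane, under the lip's inner face. x: level, the way the box is pushed in; y across the lane; z up. All point positions below are in mm in this frame. Column, belt, motor and legs are beyond x = 190.
- ramp_foot (a point): Middle of the lower edge of the sheet-steel ramp, at x = -156 (axes as the sander's). The ramp, 78 wide, rises straight from z = 1 here to z = 36 at x = -6 (13 degrees).
- lip (a point): Middle of the lip's top, on its inner edge: x = 0, z = 36. The lip's top is flat from x = -6 to 0; its inner face is upright and 10 high above the pocket floor.
- guides (a point): Midway between the front ends of the two side guide plates: x = -120, top edge z = 56. Plates' inner faces at y = +-36 (72 apart), from x = -120 to 180. In front of them a mouth flares to about 102 wide at x = -167, its top at z = 37.
- pocket (a point): Middle of the seated box's place on the flat pocket floor: x = 75, y = 0, z = 26; the floor runs from x = 0 to 172. The seated box has its origin here and its axes along the sander's.
- pad_place (a point): Roughly where the sprung steel pad at the pocket's inner end stops (x = 156, z = 41; pad 56 wide, z = 30 to 52). Its last 12 mm of travel are sprung, 4 N rising to 9 N, pushing the box back against the lip; then it stops dead. A nut sets the stop differently each time, not measured: it lets the level box's board 4 to 9 mm past the lip's inner face (2 less while tipped). Feel for it.
- table_edge (a point): Middle of the lower front edge of the plywood work table: x = -15, z = 155. The table is 18 thick (top z = 173), x = -15 to 240, y = -120 to 120. It overhangs the lip by 15, so the hand must lean back, fingers pointing forward and down, to push the box all the way in.
- dust_box: Loose open sheet-steel box, 150 long (x), 64 wide (y), 70 high, walls 4, floor 5, 0.35 to 0.6 kg; at its -x end a 10 thick plywood front board, full width, 78 high. Origin: centre of the underside; board's outer face x = -75, nose x = +75. Can be gripped across its width. Starts on the bench before the ramp, nose roughly towards the sander.
- board_top (a point): Middle of the top edge of the dust box's front board: box x = -70, z = 78. Crossing the lip the box rocks: once its middle passes the lip the nose falls to the pocket floor and the board's lower edge stands up to 12 mm above the lip's top. The hand's friction on the board can hold that edge up: when it is past the lip, move down too so that it drops, then draw back.
- blank: Bystander: unsanded toy blank of pale wood, about 115 x 90 x 18, lying on the sander's table. Origin at the underside.
- sanding_block: Bystander: cork sanding block 110 x 65 x 28 lying beside the ramp. Origin at the centre of the underside.
- brush: Bystander: bench brush lying on the bench. Origin near its middle.
- hammer: Bystander: hammer lying on the bench. Origin near its middle.
- toy_cat: Bystander: white wooden toy cat on wheels, 125 long, 135 high. Origin at the centre of the underside.
- toy_cat_b: Bystander: black wooden toy cat on wheels, 125 long, 135 high. Origin at the centre of the underside.
- glue: Bystander: white glue bottle, 60 across, 170 high. Origin at the centre of the underside.
- offcut: Bystander: wooden offcut 160 x 45 x 22. Origin at the centre of the underside.
Not all that is in view belongs to the job. Leave any red look-alike of the dust_box alone.

How it is judged (in metres and radians):
On the way, in this order (a step that is already met when the one before it is completed fails the run):
1. the dust box stands in line at the ramp's foot, its nose in the mouth of the ramp, its front board still outside (x of dust_box in the frame of sander between -0.25 and -0.12 m and y of dust_box in the frame of sander between -0.02 and 0.02 m and z of dust_box in the frame of sander below 0.035 m and angle between the x axis of dust_box and the x axis of sander, either way round below 0.45 rad), for 0.05 s.
2. the dust box is pushed up the ramp, resting on it, about half way up (x of dust_box in the frame of sander between -0.09 and -0.01 m and contact force between dust_box and sander above 0.5 N), for 0.02 s.
At the end, for the whole second after the job is handed in: The dust box lies flat (within 2 degrees) and still on the pocket floor (origin height 22 to 28.5 mm), its front-board edge behind the lip (box origin 72 to 86 mm beyond the lip's inner face, within 8 mm of the lane's middle), front board on the lip's side (x of dust_box in the frame of sander between 0.072 and 0.086 m and y of dust_box in the frame of sander between -0.008 and 0.008 m and z of dust_box in the frame of sander between 0.022 and 0.0285 m and angle between dust_box's own z axis and vertical below 0.035 rad and linear speed of dust_box below 0.02 m/s and x of board_top in the frame of sander below 0.03 m); the robot touches nothing.
It fails at once if a bystander is moved by more than 30 mm (distance of any of blank, sanding_block, brush, hammer, toy_cat, toy_cat_b, glue, offcut from where it was at the start of the episode above 0.03 m).
It fails at once if the arm or the hand pushes the sander with more than 25 N (contact force between any of the arm, the fingers and sander above 25 N).
It fails at once if the box is rammed against the pad's stop: it presses the pad with more than 30 N (contact force between dust_box and pad_c0 above 30 N).
It also fails if it takes over 62 s, if anything falls off the work surface, if the arm or the gripper's body presses on something with over 40 N, if the wrist force passes 120 N, or if a joint passes its speed limit or range.

## Working session

There is one attempt and no reset: what is moved stays moved. The work goes in short steps, Python scripts to look and compute and a tool call to move; the robot and the scene stay as the last step left them, time stands still between calls to the robot, and variables do not carry over. Pictures are saved under pics/ and viewed, at most 10 in all, crops included, and the job is handed in when it is done.

Besides the shell and the picture viewer there is one more tool, called after "Call:" as name(argument=value, ...), one argument or row to a line, values as JSON. apply_moves: Moves the arm, as the interface text tells. Its arguments: {"type":"object","properties":{"steps":{"type":"array","items":{"type":"array","items":{"type":"number"}}},"jaw":{"type":"number"}},"required":["steps"]}

```bash
mkdir -p pics; ls
cat > h.py <<'E'
import numpy as np, cv2
from workcell import telemetry, eyes, r
def snap(n,f):
    im=eyes.capture(n); cv2.imwrite('pics/'+f,im[:,:,::-1]); return im
def ray(c,u,v):
    K,R,t=[np.array(c[k],float) for k in 'KRt']
    a=np.array([(u-K[0,2])/K[0,0],(v-K[1,2])/K[1,1],1.]); return -R.T@t,R.T@a
def onz(c,u,v,z):
    o,d=ray(c,u,v); return o+d*(z-o[2])/d[2]
def tri(c1,p1,c2,p2):
    o1,d1=ray(c1,*p1);o2,d2=ray(c2,*p2)
    s=np.linalg.lstsq(np.c_[d1,-d2],o2-o1,rcond=None)[0]
    a=o1+s[0]*d1;b=o2+s[1]*d2
    return (a+b)/2,np.linalg.norm(a-b)
def proj(c,X):
    K,R,t=[np.array(c[k],float) for k in 'KRt']
    p=K@(R@np.array(X)+t); return p[:2]/p[2]
E
python3 - <<'E'
from h import *
a=snap('scene','s0.png');b=snap('top','t0.png')
for n in('scene','top'):
    c=eyes.get_calibration(n);print(n,np.round(-np.array(c['R']).T@np.array(c['t']),3),np.round(c['K'],1).tolist())
s=telemetry.get_state();print({k:np.round(v,3).tolist() for k,v in s.items()})
E
```

```text
pics
scene [ 0.044 -0.343  1.104] [[407.8, 0.0, 312.7], [0.0, 407.8, 203.7], [0.0, 0.0, 1.0]]
top [0.14  0.072 1.721] [[509.3, 0.0, 330.8], [0.0, 509.3, 194.1], [0.0, 0.0, 1.0]]
{'t': 0.1, 'qpos': [57.158, 17.956, 85.848, -0.002, 76.261, -12.799], 'joint_vel': [-0.014, -0.083, -0.096, -0.079, 0.065, 0.046], 'joint_efforts': [0.003, -41.29, -26.014, -0.0, 0.003, 0.0], 'position': [0.18, 0.493, 0.239], 'ee_rot': [[-0.939, 0.343, -0.001], [0.343, 0.939, -0.001], [0.0, -0.001, -1.0]], 'ft_force': [0.603, 0.534, -0.103], 'wrist_torque': [-0.017, 0.033, -0.053], 'gripper_force': 0.0, 'width': 0.086}
```

View pics/s0.png

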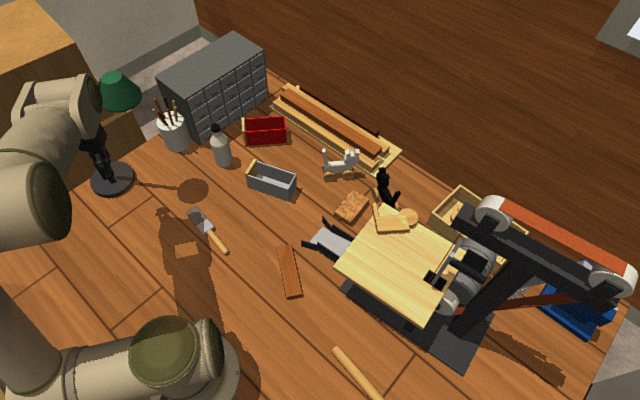

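View pics/t0.png

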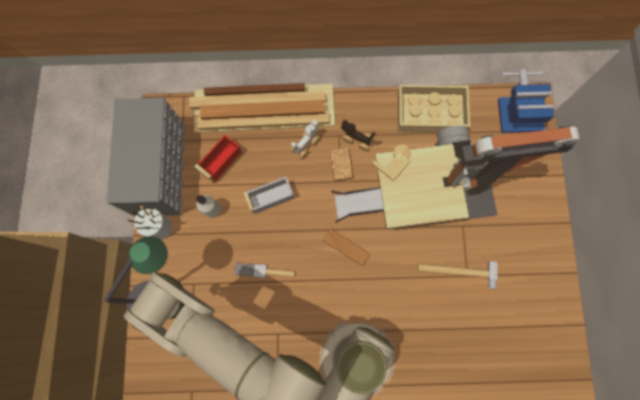

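Scene: the grey box with a pale front board is at top (270,195) and scene (271,180). The red look-alike is at top (218,158) and scene (265,131). The ramp is at top (358,203) and the table at (420,187). The grey one fits, as it is sheet steel and lies before the ramp. I'll confirm with an enlarged crop.

Run:
```python
from h import *
a=cv2.imread('pics/s0.png');b=cv2.imread('pics/t0.png')
A=cv2.resize(a[140:270,230:390],None,fx=4.9,fy=4.9,interpolation=cv2.INTER_CUBIC)[:,:790]
B=cv2.resize(b[135:235,235:500],None,fx=3,fy=3,interpolation=cv2.INTER_CUBIC)
cv2.imwrite('pics/c1.png',A[:600]);
cv2.imwrite('pics/c2.png',cv2.resize(b[140:230,235:395],None,fx=5,fy=5,interpolation=cv2.INTER_CUBIC))
for n in('scene','top'):
    c=eyes.get_calibration(n);print(np.round(c['R'],3).tolist())
c=eyes.get_calibration('top')
for p in [(270,195),(218,158),(340,204),(383,200)]:print(p,onz(c,*p,0.05).round(3))
```

```text
[[0.677, -0.736, 0.013], [-0.612, -0.572, -0.547], [0.41, 0.362, -0.837]]
[[-0.028, -1.0, -0.005], [-0.973, 0.028, -0.231], [0.231, -0.002, -0.973]]
(270, 195) [0.539 0.274 0.05 ]
(218, 158) [0.675 0.452 0.05 ]
(340, 204) [0.501 0.039 0.05 ]
(383, 200) [ 0.511 -0.106  0.05 ]
```

View pics/c1.png

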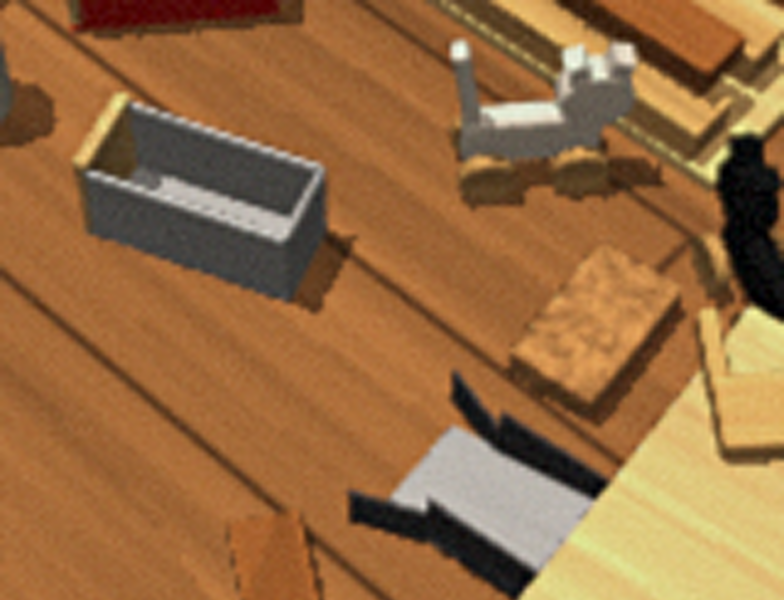

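View pics/c2.png

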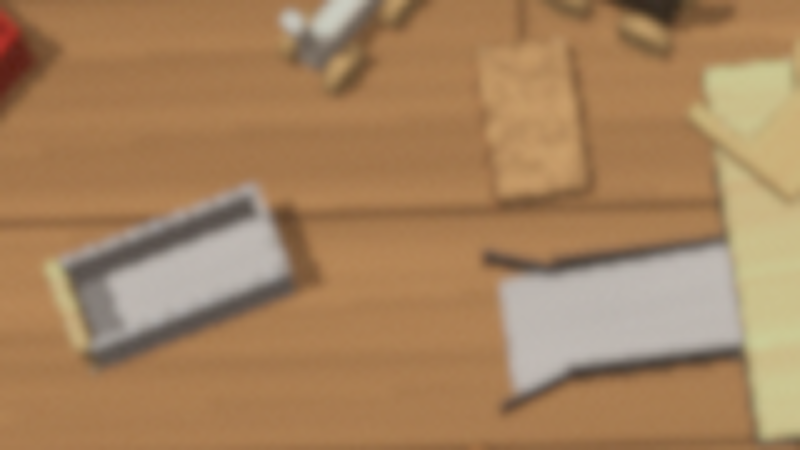

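The crop confirms the grey steel box with a pale plywood front board at c1 (100,130) and c2 (68,305), nose to the right. The ramp's lower edge runs c2 (502,283)-(515,390), and the guide fronts are at c2 (548,265) and (572,370).

Run:
```python
from h import *
S=eyes.get_calibration('scene');T=eyes.get_calibration('top')
s=lambda u,v:(230+(u+.5)/4.9-.5,140+(v+.5)/4.9-.5)
t=lambda u,v:(235+(u+.5)/5-.5,140+(v+.5)/5-.5)
P={'boardfar':((125,95),(48,262)),'boardnear':((78,163),(90,352)),'nosefar':((322,165),(258,185)),'nosenear':((285,238),(292,275)),
'rampnear':((390,503),(515,390)),'rampfar':((455,428),(502,283)),'gnear':((430,500),(572,370)),'gfar':((500,415),(548,265)),
'flnear':((350,493),(503,407)),'flfar':((455,373),(486,257))}
for k,(a,b) in P.items():
    X,e=tri(S,s(*a),T,t(*b));print(k,X.round(4),round(e,4))
# table top front corners in top and scene
X1,e1=tri(S,(335,263),T,(386,227));print('tnear',X1.round(4),e1)
X2,e2=tri(S,(380,213),T,(376,153.6));print('tfar',X2.round(4),e2)
# image refinement: ramp mask in top
b=cv2.imread('pics/t0.png').astype(int)
for nm,(x0,x1,y0,y1) in {'ramp':(330,384,180,222),'box':(240,300,170,216)}.items():
    g=b[y0:y1,x0:x1]; sat=g.max(2)-g.min(2)
    m=((sat<35)&(g.min(2)>(110 if nm=='ramp' else 40))).astype(np.uint8)
    n,l,st,ce=cv2.connectedComponentsWithStats(m)
    i=1+st[1:,4].argmax(); q=np.argwhere(l==i)[:,::-1].astype(np.float32)+[x0,y0]
    print(nm,st[i],cv2.minAreaRect(q.astype(np.float32)))
```

```text
boardfar [0.5466 0.3562 0.0746] 0.0011
boardnear [0.4805 0.3253 0.0918] 0.0002
nosefar [0.5919 0.2163 0.0817] 0.0029
nosenear [0.5312 0.1929 0.0843] 0.002
rampnear [0.4661 0.0458 0.0096] 0.0071
rampfar [5.405e-01 5.400e-02 2.000e-04] 0.0002
gnear [0.4657 0.0099 0.063 ] 0.0009
gfar [0.5415 0.0223 0.0514] 0.0034
flnear [0.4462 0.0562 0.0392] 0.0005
flfar [0.549  0.0644 0.045 ] 0.0015
tnear [ 0.4011 -0.0996  0.1785] 0.008273176023596097
tfar [ 0.6488 -0.0796  0.1072] 0.018249907488173008
ramp [  5   9  49  30 958] ((358.6999816894531, 202.09996032714844), (22.83867073059082, 47.42341613769531), 77.90524291992188)
box [  7   7  46  36 950] ((270.137939453125, 194.34483337402344), (23.026222229003906, 43.45271301269531), 68.19859313964844)
```

Run:
```python
from h import *
S=eyes.get_calibration('scene');T=eyes.get_calibration('top')
s=lambda u,v:(230+(u+.5)/4.9-.5,140+(v+.5)/4.9-.5)
t=lambda u,v:(235+(u+.5)/5-.5,140+(v+.5)/5-.5)
for k,a,b,z in [('bf',(125,95),(48,262),.078),('bn',(78,163),(90,352),.078),('nf',(322,165),(258,185),.07),('nn',(285,238),(292,275),.07),
 ('rampn',(390,503),(515,390),.001),('rampf',(455,428),(502,283),.001),('gn',(430,500),(572,370),.056),('gf',(500,415),(548,265),.056)]:
    print(k,onz(S,*s(*a),z).round(4),onz(T,*t(*b),z).round(4))
# table mask in both
for n,c,f in(('top',T,'t0'),('scene',S,'s0')):
    b=cv2.cvtColor(cv2.imread(f'pics/{f}.png'),cv2.COLOR_BGR2HSV)
    m=cv2.inRange(b,(18,60,120),(35,200,255))
    n_,l,st,ce=cv2.connectedComponentsWithStats(m)
    i=1+st[1:,4].argmax();print(st[i])
    cn=cv2.findContours((l==i).astype(np.uint8),cv2.RETR_EXTERNAL,cv2.CHAIN_APPROX_NONE)[0][0]
    ap=cv2.approxPolyDP(cn,3,True)[:,0]
    for p in ap: print(p,onz(c,*p,.173).round(4))
```

```text
bf [0.5455 0.3537 0.078 ] [0.5453 0.3558 0.078 ]
bn [0.4864 0.3345 0.078 ] [0.4835 0.3274 0.078 ]
nf [0.5968 0.2232 0.07  ] [0.5965 0.2166 0.07  ]
nn [0.539  0.2001 0.07  ] [0.5337 0.1945 0.07  ]
rampn [0.4728 0.0474 0.001 ] [0.4646 0.0474 0.001 ]
rampf [0.5403 0.0537 0.001 ] [0.5402 0.0541 0.001 ]
gn [0.4689 0.012  0.056 ] [0.4666 0.0098 0.056 ]
gf [0.5409 0.02   0.056 ] [0.5389 0.0234 0.056 ]
[ 373  144   96   85 6079]
[376 153] [ 0.6375 -0.0788  0.173 ]
[373 164] [ 0.6013 -0.0676  0.173 ]
[378 168] [ 0.5877 -0.0827  0.173 ]
[387 228] [ 0.3952 -0.1009  0.173 ]
[468 217] [ 0.4224 -0.3525  0.173 ]
[461 181] [ 0.5377 -0.3409  0.173 ]
[454 187] [ 0.5189 -0.3173  0.173 ]
[443 184] [ 0.5296 -0.2837  0.173 ]
[442 178] [ 0.5491 -0.2821  0.173 ]
[449 175] [ 0.5583 -0.3049  0.173 ]
[458 161] [ 0.6033 -0.3371  0.173 ]
[452 144] [ 0.6605 -0.3228  0.173 ]
[410 149] [ 0.6477 -0.1877  0.173 ]
[400 144] [ 0.6654 -0.1569  0.173 ]
[393 151] [ 0.6426 -0.1332  0.173 ]
[ 333  202  125  126 8108]
[373 203] [ 0.6134 -0.059   0.173 ]
[379 230] [ 0.5572 -0.1228  0.173 ]
[410 231] [ 0.6103 -0.1843  0.173 ]

[... 163 characters left out ...]
-0.334   0.173 ]
[448 264] [ 0.5974 -0.3088  0.173 ]
[442 272] [ 0.5688 -0.3095  0.173 ]
[445 278] [ 0.5603 -0.3236  0.173 ]
[450 274] [ 0.5777 -0.327   0.173 ]
[452 279] [ 0.5698 -0.3377  0.173 ]
[443 292] [ 0.5263 -0.3397  0.173 ]
[422 279] [ 0.5197 -0.2837  0.173 ]
[429 269] [ 0.5536 -0.2814  0.173 ]
[437 273] [ 0.5581 -0.3019  0.173 ]
[455 245] [ 0.6555 -0.2931  0.173 ]
[419 223] [ 0.6468 -0.1877  0.173 ]
[410 228] [ 0.6178 -0.179   0.173 ]
[406 216] [ 0.641  -0.1496  0.173 ]
[417 217] [ 0.6586 -0.1731  0.173 ]
[412 210] [ 0.6678 -0.1504  0.173 ]
[405 208] [ 0.6601 -0.1327  0.173 ]
[399 212] [ 0.6385 -0.1283  0.173 ]
[383 202] [ 0.6348 -0.077   0.173 ]
[377 209] [ 0.6055 -0.0789  0.173 ]
```

Call:
apply_moves(
  steps=[
    [4,-2.2,0,0,0,-0.1],
    [9,-5,0,0,0,-0.22],
    [14,-8,0,0,0,-0.34],
    [19,-10.8,0,0,0,-0.46],
    [24,-13.6,-1,0,0,-0.58],
    [29,-16.4,-2.5,0,0,-0.7],
    [33,-18.7,-4,0,0,-0.8],
    [35.3,-20,-5,0,0,-0.855],
  ],
  jaw=8.5,
)

```text
t: 1.1
position: [0.5343, 0.2915, 0.1878]
ee_rot: [[-0.354, 0.935, -0.002], [0.935, 0.354, -0.001], [-0.0, -0.002, -1.0]]
ft_force: [0.3, 0.5, 0.3]
width: 0.0848
gripper_force: 0.0
```

Run:
```python
from h import *
s=telemetry.get_state();print(s['t'],s['position'],s['ee_rot'],s['qpos'])
snap('wrist','w1.png');c=eyes.get_calibration('wrist');print(c)
```

```text
1.1 [0.53434112 0.2915407  0.18783421] [[-3.53942138e-01  9.35265933e-01 -1.61188819e-03]
 [ 9.35267321e-01  3.53941571e-01 -6.33617961e-04]
 [-2.20870542e-05 -1.73181044e-03 -9.99998500e-01]] [ 1.76051779e+01  3.08389845e+01  7.45383345e+01 -6.91453014e-03
  7.47216902e+01 -3.12161758e+00]
{'K': array([[309.70691629,   0.        , 322.11718472],
       [  0.        , 309.70691629, 198.61532418],
       [  0.        ,   0.        ,   1.        ]]), 'R': array([[ 0.93620417,  0.35144425, -0.00294702],
       [ 0.33303385, -0.88441957,  0.3269411 ],
       [ 0.11229517, -0.30706508, -0.94504012]]), 't': array([-0.60327154,  0.05309409,  0.36087271])}
```

View pics/w1.png

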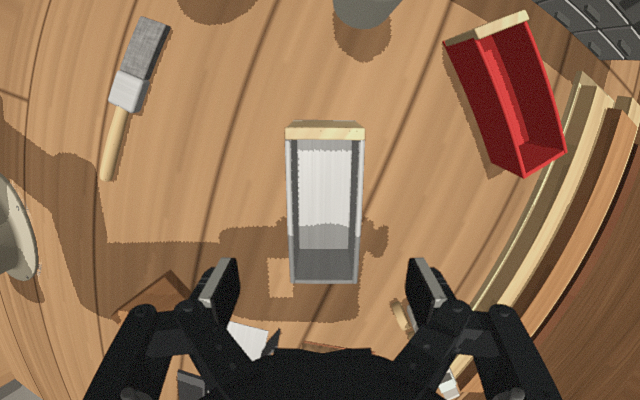

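The box is centred and aligned between the jaws. Its board top's outer edge runs (285,128)-(365,128), and its nose rim corners are at (291,283) and (358,283).

```bash
cat >> h.py <<'E'
def wray(c,u,v):
    K,R,t=[np.array(c[k],float) for k in 'KRt']
    d=np.array([u-K[0,2],v-K[1,2]]);q=np.linalg.norm(d);th=q/K[0,0]
    a=np.r_[np.sin(th)*d/q,np.cos(th)]; return -R.T@t,R.T@a
def wonz(c,u,v,z):
    o,d=wray(c,u,v);return o+d*(z-o[2])/d[2]
E
python3 - <<'E'
from h import *
c=eyes.get_calibration('wrist')
P=[wonz(c,*p,z) for p,z in [((285,128),.078),((365,128),.078),((290.5,283.5),.07),((358.5,283.5),.07)]]
for p in P:print(p.round(4))
b=(P[0]+P[1])/2;n=(P[2]+P[3])/2;d=n-b;print('board',b,'nose',n,'len',np.hypot(*d[:2]),'ang',np.degrees(np.arctan2(d[0],-d[1])))
E
```

```text
[0.4874 0.3354 0.078 ]
[0.5465 0.3577 0.078 ]
[0.5385 0.1944 0.07  ]
[0.601  0.2179 0.07  ]
board [0.51697603 0.34655174 0.078     ] nose [0.56972654 0.2061418  0.07      ] len 0.14999189788392345 ang 20.590660253455933
```

Call:
apply_moves(
  steps=[
    [0.2,0.3,-4,0,0,0],
    [0.2,0.3,-8,0,0,0],
    [0.2,0.3,-12,0,0,0],
    [0.2,0.3,-14.8,0,0,0],
    [0.2,0.3,-15.1,0,0,0],
    [0.2,0.3,-15.1,0,0,0],
  ],
)

```text
t: 1.9
position: [0.5353, 0.2965, 0.0392]
ee_rot: [[-0.358, 0.934, 0.001], [0.934, 0.358, 0.0], [-0.0, 0.001, -1.0]]
ft_force: [0.7, 0.1, -0.0]
width: 0.0847
gripper_force: 0.0
```

Call:
apply_moves(
  steps=[
    [0,0,0,0,0,0],
    [0,0,0,0,0,0],
    [0,0,0,0,0,0],
    [0,0,0,0,0,0],
    [0,0,0,0,0,0],
    [0,0,0,0,0,0],
  ],
  jaw=5.5,
)

```text
t: 2.65
position: [0.5355, 0.2965, 0.0399]
ee_rot: [[-0.358, 0.934, 0.002], [0.934, 0.358, 0.001], [-0.0, 0.002, -1.0]]
ft_force: [-2.0, 0.1, 7.0]
width: 0.063
gripper_force: 68.7
```

Call:
apply_moves(
  steps=[
    [0,0,2,0,0,0],
    [0,-1,4,0,0,-0.05],
    [-1,-4,5,0,0,-0.1],
    [-2,-7,5,0,0,-0.15],
    [-3,-10,5,0,0,-0.2],
    [-4,-13,5,0,0,-0.26],
    [-4.5,-14.6,5,0,0,-0.26],
    [-4.5,-14.6,4,0,0,-0.26],
  ],
)

```text
t: 3.65
position: [0.4905, 0.1495, 0.079]
ee_rot: [[-0.104, 0.995, 0.002], [0.995, 0.104, 0.0], [0.0, 0.002, -1.0]]
ft_force: [0.4, -0.8, -5.4]
width: 0.0633
gripper_force: 68.5
```

Run:
```python
from h import *
snap('top','t1.png');snap('wrist','w2.png')
a=cv2.imread('pics/t1.png')[140:235,240:400];cv2.imwrite('pics/c3.png',cv2.resize(a,None,fx=5,fy=5,interpolation=cv2.INTER_CUBIC))
```

```text
(no output)
```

View pics/w2.png

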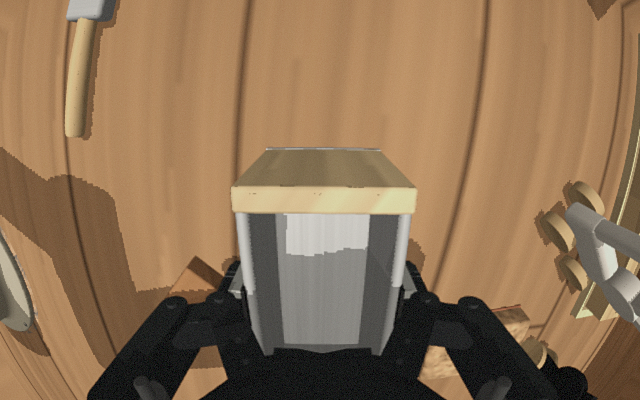

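The box is held straight and level. Lowering it at the ramp's foot.

Call:
apply_moves(
  steps=[
    [0,0,-2,0,0,0],
    [0,0,-3.5,0,0,0],
    [0,0,-3.9,0,0,0],
    [0,0,-4,0,0,0],
    [0,0,-4,0,0,0],
  ],
)

```text
t: 4.38
position: [0.4894, 0.1508, 0.0399]
ee_rot: [[-0.107, 0.994, -0.002], [0.994, 0.107, -0.0], [0.0, -0.002, -1.0]]
ft_force: [-13.1, -0.6, 18.8]
width: 0.0631
gripper_force: 71.1
```

Call:
apply_moves(
  steps=[
    [0,0,0,0,0,0],
    [0,0,0,0,0,0],
    [0,0,0,0,0,0],
    [0,0,0,0,0,0],
    [0,0,4,0,0,0],
    [0,0,9,0,0,0],
    [0,3,12,0,0,0],
    [-1,8,12,0,0,0],
  ],
  jaw=8.5,
)

```text
t: 5.38
position: [0.4815, 0.2306, 0.1609]
ee_rot: [[-0.103, 0.995, 0.005], [0.995, 0.103, 0.001], [0.001, 0.005, -1.0]]
ft_force: [0.6, -0.1, -1.0]
width: 0.0848
gripper_force: 0.0
```

Run:
```python
from h import *
snap('top','t2.png')
S=telemetry.get_state();print(S['position'],S['qpos'])
a=cv2.imread('pics/t2.png')[140:235,260:420];cv2.imwrite('pics/c4.png',cv2.resize(a,None,fx=5,fy=5,interpolation=cv2.INTER_CUBIC))
```

```text
[0.47873683 0.23579863 0.15952223] [13.57806875 23.22717094 90.85527387  0.13089578 65.7704141   7.35426903]
```

View pics/c4.png

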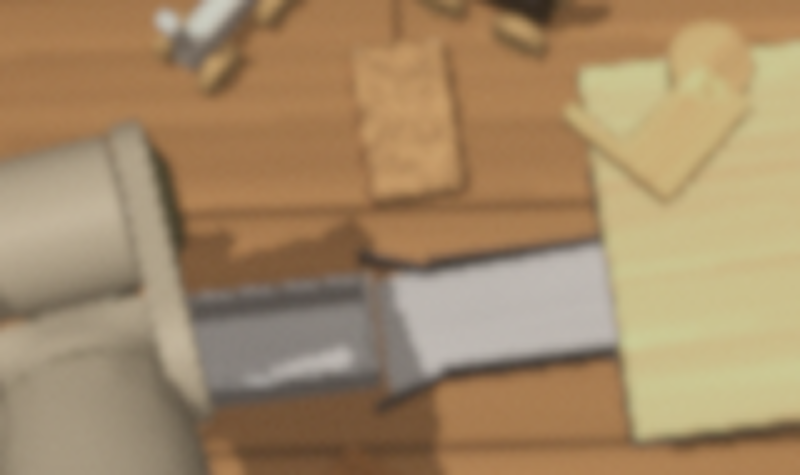

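The box stands in line, with its nose edge (360,275)-(380,390) between the flare tips (362,258) and (382,405). Next I'll check clearances for the leaning hand.

Run:
```python
from h import *
S=telemetry.get_state();c=eyes.get_calibration('wrist')
C=-np.array(c['R']).T@c['t'];R=np.array(S['ee_rot'])
print('cam in tool',R.T@(C-S['position']),'axis',R.T@np.array(c['R'])[2])
Sc=eyes.get_calibration('scene');T=eyes.get_calibration('top')
print('glue', tri(Sc,(216,129),T,(203,198)), onz(T,208,207,0.0), onz(Sc,223,160,0))
```

```text
cam in tool [ 0.0848102   0.00019744 -0.13550621] axis [-3.26322895e-01 -1.79802580e-04  9.45258343e-01]
glue (array([0.50544075, 0.47119899, 0.16404852]), np.float64(0.006294861240335683)) [0.51484889 0.49384427 0.        ] [0.50460452 0.48432879 0.        ]
```

Call:
apply_moves(
  steps=[
    [0.1,0.5,0,-0.17,-0.02,0],
    [0.1,1,0,-0.34,-0.04,0],
    [0.1,1,0,-0.52,-0.055,0],
    [0.1,1,-3,-0.52,-0.055,0],
    [0.1,1,-7,-0.52,-0.055,0],
    [0.1,1,-10,-0.52,-0.055,0],
    [0.1,1,-11.5,-0.52,-0.055,0],
    [0.1,1,-11.5,-0.52,-0.055,0],
  ],
  jaw=0,
)

```text
t: 6.42
position: [0.4808, 0.2401, 0.043]
ee_rot: [[-0.092, 0.994, 0.052], [0.861, 0.106, -0.497], [-0.5, -0.001, -0.866]]
ft_force: [-0.7, 0.2, 0.0]
width: -0.0003
gripper_force: 0.0
```

Call:
apply_moves(
  steps=[
    [0.1,-1,0,0,0,0],
    [0.2,-2,0,0,0,0],
    [0.3,-3,0,0,0,0],
    [0.4,-4,0.1,0,0,0],
    [0.5,-5,0.2,0,0,0],
    [0.65,-6,0.3,0,0,0],
    [0.75,-7,0.4,0,0,0],
    [0.85,-8,0.5,0,0,0],
  ],
)

```text
t: 7.42
position: [0.4894, 0.1592, 0.0482]
ee_rot: [[-0.091, 0.994, 0.052], [0.862, 0.105, -0.497], [-0.499, -0.001, -0.866]]
ft_force: [0.8, 2.8, -2.6]
width: -0.0
gripper_force: 1.7
```

Run:
```python
from h import *
S=telemetry.get_state();print(S['position'],S['ft_force'])
snap('top','t3.png');snap('scene','s3.png')
a=cv2.imread('pics/t3.png')[150:230,280:400];b=cv2.imread('pics/s3.png')[150:270,250:370]
cv2.imwrite('pics/c5.png',np.hstack([cv2.resize(a,(480,320),interpolation=2),cv2.resize(b,(320,320),interpolation=2)]))
```

```text
[0.48942833 0.15921814 0.048183  ] [ 0.79760178  2.79852139 -2.55579006]
```

View pics/c5.png

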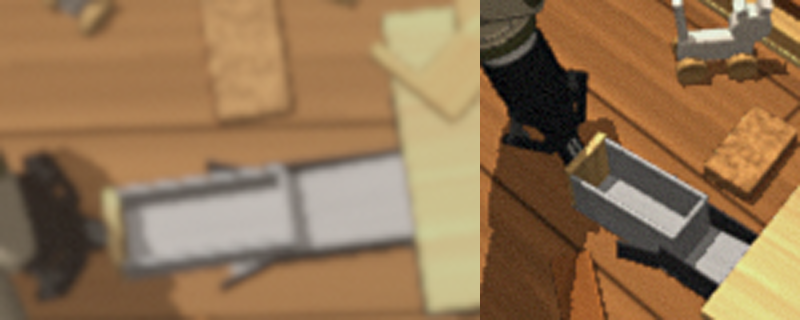

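The box is straight in the mouth and the hand is behind its board. I'll back off, lean further, and go on.

Call:
apply_moves(
  steps=[
    [-0.1,1,0.3,0,0,0],
    [-0.15,1.5,0.7,-0.12,-0.013,0],
    [-0.15,1.5,0.7,-0.24,-0.026,0],
    [-0.15,1.5,0.7,-0.36,-0.038,0],
    [-0.15,1.5,0.7,-0.467,-0.05,0],
    [-0.15,1.5,0.7,-0.467,-0.05,0],
  ],
)

```text
t: 8.28
position: [0.4874, 0.1763, 0.0543]
ee_rot: [[-0.06, 0.994, 0.089], [0.543, 0.107, -0.833], [-0.838, -0.002, -0.546]]
ft_force: [0.3, 0.4, -0.8]
width: -0.0003
gripper_force: 0.0
```

Call:
apply_moves(
  steps=[
    [0.1,-1,0,0,0,0],
    [0.2,-2,0,0,0,0],
    [0.3,-3,0.05,0,0,0],
    [0.42,-4,0.1,0,0,0],
    [0.53,-5,0.15,0,0,0],
    [0.64,-6,0.2,0,0,0],
    [0.75,-7,0.25,0,0,0],
    [0.85,-8,0.3,0,0,0],
  ],
)

```text
t: 9.28
position: [0.4965, 0.0945, 0.0583]
ee_rot: [[-0.058, 0.994, 0.088], [0.543, 0.106, -0.833], [-0.837, 0.0, -0.547]]
ft_force: [-1.3, 2.8, -2.6]
width: -0.0002
gripper_force: 1.7
```

Call:
apply_moves(
  steps=[
    [0.1,-1,0.1,0,0,0],
    [0.2,-2,0.2,0,0,0],
    [0.3,-3,0.3,0,0,0],
    [0.42,-4,0.4,0,0,0],
    [0.53,-5,0.5,0,0,0],
    [0.64,-6,0.6,0,0,0],
    [0.75,-7,0.7,0,0,0],
    [0.85,-8,0.8,0,0,0],
  ],
)

```text
t: 10.28
position: [0.5056, 0.0151, 0.0673]
ee_rot: [[-0.057, 0.994, 0.091], [0.543, 0.107, -0.833], [-0.838, 0.002, -0.546]]
ft_force: [-0.9, 10.9, 4.5]
width: 0.0001
gripper_force: 4.6
```

Run:
```python
from h import *
S=telemetry.get_state();print(S['position'],S['ft_force'],S['qpos'])
snap('top','t4.png');snap('scene','s4.png')
a=cv2.imread('pics/t4.png')[150:230,300:420];b=cv2.imread('pics/s4.png')[170:290,270:390]
cv2.imwrite('pics/c6.png',np.hstack([cv2.resize(a,(420,280),interpolation=2),cv2.resize(b,(380,280),interpolation=2)]))
```

```text
[0.50559021 0.01514947 0.06728081] [-0.91756213 10.89348133  4.51682229] [ 11.94642729  41.4476216   98.14486825 -63.38016668  68.80757704
  46.36781528]
```

View pics/c6.png

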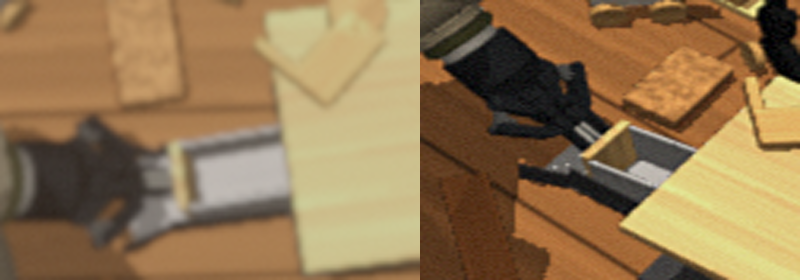

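The box is about half way up the ramp and in line, with the fingers mid-board. Pushing force is 11 N.

Call:
apply_moves(
  steps=[
    [0.1,-1,0.1,0,0,0],
    [0.21,-2,0.2,0,0,0],
    [0.32,-3,0.3,0,0,0],
    [0.42,-4,0.4,0,0,0],
    [0.53,-5,0.5,0,0,0],
    [0.58,-5.5,0.5,0,0,0],
    [0.64,-6,0.5,0,0,0],
    [0.69,-6.5,0.5,0,0,0],
  ],
)

```text
t: 11.38
position: [0.5116, -0.0501, 0.0709]
ee_rot: [[-0.058, 0.994, 0.088], [0.544, 0.106, -0.833], [-0.837, -0.001, -0.547]]
ft_force: [-0.6, 1.9, -1.6]
width: -0.0001
gripper_force: 1.1
```

Run:
```python
from h import *
S=telemetry.get_state();p=S['position']-[.518,-.1045,0];print(p@[.106,-.994,0],p@[.994,.106,0],S['position'],S['ft_force'],S['qpos'])
```

```text
-0.054784993807101966 -0.0005595203139968197 [ 0.51163199 -0.0500634   0.07089374] [-0.55685365  1.93276927 -1.57587906] [  4.57013386  39.66871656 101.21179363 -68.57416132  64.03402282
  45.40492601]
```

Joint 4 (-68.6°) is close to its limit, so I'll back off a little, steepen the hand by 5° and yaw it by 4°, then feel forward.

Call:
apply_moves(
  steps=[
    [-0.1,0.8,0,0,0,0],
    [-0.1,0.8,0,0.045,0.005,-0.035],
    [-0.1,0.8,0,0.087,0.009,-0.07],
    [0,0,0,0.087,0.009,-0.07],
    [0.05,-0.5,0,0.087,0.009,-0.07],
    [0.1,-1,0,0.087,0.009,-0.07],
    [0.15,-1.5,0,0.087,0.009,-0.07],
    [0.15,-1.5,0,0.087,0.009,-0.07],
  ],
)

```text
t: 12.38
position: [0.5132, -0.0653, 0.0713]
ee_rot: [[-0.024, 0.999, 0.026], [0.617, 0.035, -0.786], [-0.787, -0.003, -0.617]]
ft_force: [-0.4, -0.8, -0.7]
width: -0.0001
gripper_force: 0.0
```

```bash
cat > st.py <<'E'
from h import *
S=telemetry.get_state();p=S['position']-[.518,-.1045,0];f=S['ft_force'];print('s %.4f y %.4f z %.4f'%(p@[.106,-.994,0],p@[.994,.106,0],p[2]),'F along %.1f z %.1f'%(f@[.106,-.994,0],f[2]),S['qpos'].round(1),S['t'])
E
python3 st.py
```

```text
s -0.0395 y -0.0006 z 0.0713 F along 0.7 z -0.7 [  1.5  38.4  99.5 -62.5  62.5  40.7] 12.375
```

Call:
apply_moves(
  steps=[
    [0.03,-0.3,0,0,0,0],
    [0.06,-0.6,0,0,0,0],
    [0.09,-0.9,0,0,0,0],
    [0.12,-1.2,0,0,0,0],
    [0.12,-1.2,0,0,0,0],
  ],
)

```text
t: 13.0
position: [0.5146, -0.0771, 0.0715]
ee_rot: [[-0.024, 0.999, 0.026], [0.617, 0.036, -0.786], [-0.787, -0.003, -0.617]]
ft_force: [-0.5, -0.2, -0.7]
width: -0.0
gripper_force: 0.2
```

```bash
python3 st.py
```

```text
s -0.0276 y -0.0005 z 0.0715 F along 0.1 z -0.7 [  0.1  38.3  99.8 -63.4  61.6  40.4] 13.0
```

Call:
apply_moves(
  steps=[
    [0.02,-0.2,0,0,0,0],
    [0.04,-0.4,0,0,0,0],
    [0.06,-0.6,0,0,0,0],
    [0.06,-0.6,0,0,0,0],
  ],
)

```text
t: 13.5
position: [0.5151, -0.083, 0.0713]
ee_rot: [[-0.024, 0.999, 0.026], [0.617, 0.036, -0.786], [-0.787, -0.003, -0.617]]
ft_force: [-0.7, 1.1, 0.2]
width: -0.0001
gripper_force: 0.5
```

```bash
python3 st.py
```

```text
s -0.0217 y -0.0006 z 0.0713 F along -1.1 z 0.2 [ -0.5  38.2 100.  -63.8  61.1  40.3] 13.5
```

Call:
apply_moves(
  steps=[
    [0.02,-0.15,0,0,0,0],
    [0.03,-0.3,0,0,0,0],
    [0.05,-0.45,0,0,0,0],
    [0.05,-0.45,0,0,0,0],
  ],
)

```text
t: 14.0
position: [0.5156, -0.0875, 0.0713]
ee_rot: [[-0.024, 0.999, 0.026], [0.617, 0.036, -0.786], [-0.787, -0.003, -0.617]]
ft_force: [0.3, 1.5, -0.6]
width: 0.0001
gripper_force: 0.6
```

```bash
python3 st.py
```

```text
s -0.0172 y -0.0006 z 0.0713 F along -1.5 z -0.6 [ -1.1  38.2 100.  -64.1  60.8  40.1] 14.0
```

Call:
apply_moves(
  steps=[
    [0.02,-0.15,0,0,0,0],
    [0.03,-0.3,0,0,0,0],
    [0.03,-0.3,0,0,0,0],
  ],
)

```text
t: 14.38
position: [0.5159, -0.0899, 0.0712]
ee_rot: [[-0.024, 0.999, 0.027], [0.618, 0.036, -0.786], [-0.786, -0.003, -0.618]]
ft_force: [-1.4, 6.6, -0.9]
width: -0.0001
gripper_force: 3.0
```

Call:
apply_moves(
  steps=[
    [0.02,-0.15,0,0,0,0],
    [0.03,-0.3,0,0,0,0],
    [0.03,-0.3,0,0,0,0],
  ],
)

```text
t: 14.75
position: [0.5161, -0.0928, 0.071]
ee_rot: [[-0.025, 0.999, 0.027], [0.618, 0.036, -0.785], [-0.786, -0.003, -0.618]]
ft_force: [-0.6, 7.1, -1.2]
width: 0.0002
gripper_force: 3.5
```

```bash
python3 st.py
```

```text
s -0.0118 y -0.0007 z 0.0710 F along -7.2 z -1.2 [ -1.7  38.1 100.2 -64.5  60.4  40. ] 14.75
```

Call:
apply_moves(
  steps=[
    [0.02,-0.15,0,0,0,0],
    [0.03,-0.3,0,0,0,0],
    [0.03,-0.3,0,0,0,0],
  ],
)

```text
t: 15.12
position: [0.5163, -0.0957, 0.0709]
ee_rot: [[-0.025, 0.999, 0.027], [0.618, 0.036, -0.785], [-0.786, -0.003, -0.619]]
ft_force: [-2.1, 7.9, -0.6]
width: -0.0
gripper_force: 4.1
```

Call:
apply_moves(
  steps=[
    [0.01,-0.1,0,0,0,0],
    [0.02,-0.2,0,0,0,0],
    [0.02,-0.2,0,0,0,0],
  ],
)

```text
t: 15.5
position: [0.5165, -0.0975, 0.0708]
ee_rot: [[-0.025, 0.999, 0.027], [0.618, 0.036, -0.785], [-0.786, -0.003, -0.619]]
ft_force: [-0.6, 9.6, -1.5]
width: 0.0001
gripper_force: 4.7
```

```bash
python3 st.py
```

```text
s -0.0071 y -0.0008 z 0.0708 F along -9.6 z -1.5 [ -2.2  38.1 100.3 -64.8  60.   39.8] 15.5
```

Call:
apply_moves(
  steps=[
    [0.01,-0.1,0,0,0,0],
    [0.01,-0.1,0,0,0,0],
  ],
)

```text
t: 15.75
position: [0.5166, -0.0984, 0.0708]
ee_rot: [[-0.025, 0.999, 0.027], [0.618, 0.036, -0.785], [-0.786, -0.003, -0.619]]
ft_force: [-2.1, 9.5, -0.8]
width: -0.0002
gripper_force: 5.0
```

Call:
apply_moves(
  steps=[
    [0.01,-0.1,0,0,0,0],
    [0.01,-0.1,0,0,0,0],
  ],
)

```text
t: 16.0
position: [0.5167, -0.0994, 0.0708]
ee_rot: [[-0.025, 0.999, 0.027], [0.618, 0.036, -0.785], [-0.785, -0.003, -0.619]]
ft_force: [-2.6, 10.3, -0.6]
width: 0.0
gripper_force: 5.2
```

```bash
python3 st.py
```

```text
s -0.0052 y -0.0008 z 0.0708 F along -10.5 z -0.6 [ -2.4  38.1 100.3 -64.9  59.8  39.8] 16.0
```

Call:
apply_moves(
  steps=[
    [0.01,-0.1,0,0,0,0],
    [0.01,-0.1,0,0,0,0],
  ],
)

```text
t: 16.25
position: [0.5167, -0.1003, 0.0708]
ee_rot: [[-0.025, 0.999, 0.027], [0.618, 0.037, -0.785], [-0.785, -0.003, -0.619]]
ft_force: [-3.2, 11.2, -1.1]
width: -0.0001
gripper_force: 5.5
```

Call:
apply_moves(
  steps=[
    [0,0,-0.3,0,0,0],
    [0,0,-0.6,0,0,0],
    [0,0,-0.6,0,0,0],
  ],
)

```text
t: 16.62
position: [0.5165, -0.0998, 0.0643]
ee_rot: [[-0.026, 0.999, 0.027], [0.619, 0.037, -0.784], [-0.785, -0.004, -0.62]]
ft_force: [-3.9, 14.7, -1.6]
width: -0.0004
gripper_force: 7.4
```

```bash
python3 st.py
```

```text
s -0.0048 y -0.0010 z 0.0643 F along -15.0 z -1.6 [ -2.5  38.7 100.4 -65.3  59.4  40.5] 16.625
```

Call:
apply_moves(
  steps=[
    [0,0,-0.3,0,0,0],
    [0,0,-0.7,0,0,0],
    [0,0,-0.7,0,0,0],
  ],
)

```text
t: 17.0
position: [0.5173, -0.0995, 0.0589]
ee_rot: [[-0.024, 0.999, 0.029], [0.618, 0.038, -0.786], [-0.786, -0.001, -0.618]]
ft_force: [-5.8, 22.6, 9.7]
width: -0.0
gripper_force: 11.2
```

```bash
python3 st.py
```

```text
s -0.0050 y -0.0002 z 0.0589 F along -23.1 z 9.7 [ -2.4  39.4 100.3 -65.8  59.2  41.3] 17.0
```

Call:
apply_moves(
  steps=[
    [-0.02,0.2,0,0,0,0],
    [-0.04,0.4,0,0,0,0],
    [-0.04,0.4,0,0,0,0],
  ],
)

```text
t: 17.38
position: [0.5167, -0.0973, 0.0585]
ee_rot: [[-0.024, 0.999, 0.027], [0.617, 0.036, -0.786], [-0.787, -0.003, -0.617]]
ft_force: [-1.6, 4.6, 3.5]
width: -0.0001
gripper_force: 2.4
```

```bash
python3 st.py
```

```text
s -0.0073 y -0.0006 z 0.0585 F along -4.7 z 3.5 [ -2.2  39.5 100.3 -65.6  59.5  41.4] 17.375
```

Call:
apply_moves(
  steps=[
    [-0.02,0.2,0,0,0,0],
    [-0.04,0.4,0,0,0,0],
    [-0.04,0.4,0,0,0,0],
  ],
)

```text
t: 17.75
position: [0.5161, -0.0932, 0.0581]
ee_rot: [[-0.025, 0.999, 0.026], [0.617, 0.036, -0.786], [-0.786, -0.003, -0.618]]
ft_force: [-0.8, 1.8, 0.3]
width: 0.0
gripper_force: 1.1
```

```bash
python3 st.py
```

```text
s -0.0114 y -0.0007 z 0.0581 F along -1.9 z 0.3 [ -1.7  39.6 100.2 -65.3  59.7  41.5] 17.75
```

Call:
apply_moves(
  steps=[
    [-0.1,1,0,0,0,0],
    [-0.3,3,0.2,0,0,0],
    [-0.6,6,0.5,0,0,0],
    [-1,10,1,0,0,0],
    [-1.5,15,3,0,0,0],
    [-1.8,18,7,0,0,0],
    [-1.8,18,10,0,0,0],
    [-1.8,18,10,0,0,0],
  ],
)

```text
t: 18.75
position: [0.4988, 0.0877, 0.1601]
ee_rot: [[-0.022, 0.999, 0.03], [0.618, 0.037, -0.785], [-0.786, 0.001, -0.618]]
ft_force: [-0.5, -0.0, -0.2]
width: 0.0002
gripper_force: 0.0
```

```bash
python3 st.py
python3 - <<'E'
from h import *
a=snap('wrist','w7.png');snap('scene','s7.png');snap('top','t7.png')
c=eyes.get_calibration('wrist')
K,R,t=[np.array(c[k],float) for k in 'KRt']
o=np.array([.518,-.1045,0]);u=np.array([.106,-.994,0]);v=np.array([.994,.106,0])
for n,p in {'lipL':(0,.032,.036),'lipR':(0,-.032,.036),'btL':(0,.032,.104),'btR':(0,-.032,.104),'tabL':(-.015,.12,.155),'g':(-.12,.036,.056)}.items():
    X=R@(o+p[0]*u+p[1]*v+[0,0,p[2]])+t;q=np.hypot(X[0],X[1]);th=np.arctan2(q,X[2]);print(n,(K[:2,2]+K[0,0]*th*X[:2]/q).round(1))
E
```

```text
s -0.1931 y 0.0013 z 0.1601 F along -0.0 z -0.2 [ 18.   33.9  89.7 -50.   80.6  35.8] 18.75
lipL [359.6 184.4]
lipR [307.2 185.4]
btL [361.5 239.5]
btR [306.  240.2]
tabL [442.  279.3]
g [371.3 153.5]
```

Run:
```python
from h import *
a=cv2.imread('pics/w7.png')[140:290,270:470]
cv2.imwrite('pics/c7.png',cv2.resize(a,None,fx=4,fy=4,interpolation=cv2.INTER_CUBIC))
```

```text
(no output)
```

View pics/c7.png

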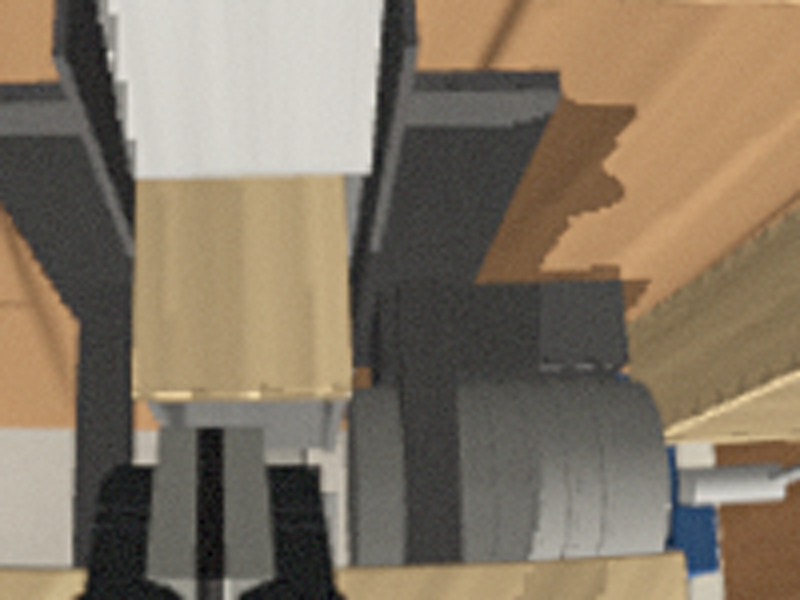

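The board's lower edge is hidden behind the lip line at row 184.5, against 184.4 predicted. Its top edge is at row 239.2, against 239.5–240.2 predicted for the seated box, and it is level and about 3 mm off the lane's middle. So the box is seated, and the hand is clear.

```bash
python3 -c "
from workcell import r
print(r.finish_job())"
```

```text
the job is handed in; nothing more can be done
None
```

The dust box is back in its pocket behind the lip, flat and level by the last wrist view, and the job is handed in after about 19 s; no verdict came back. The push peaked at about 23 N at the pad's stop, within the 30 N limit.

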